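# Fetch the bun stamp from the lidded station

### The arm

A 7-joint arm with a two-finger parallel gripper is mounted at the origin on the work surface. World frame = base frame: x ahead of the robot, y to its left, z up, the work surface at z = 0. Lengths are in m, angles in degrees, forces in N, time in s.
With the tool pointing down it reaches from about 0.425 to 0.875 m from the base axis. Payload 4.7 kg.
Tool frame: the origin (TCP) lies between the finger pads; the fingertips stand 14 mm ahead of it and the grasp point (between the pads) lies 5 mm behind it (env.tip_reach is the distance from the TCP to the fingertips, in m); z points along the fingers, y is the direction in which the jaws open and shut (so a half turn about z gives the same grasp; the last joint's range is limited). The gripper opens to 87 mm and grips with 3 to 60 N. Pads are 19 mm wide; open, the fingers measure 117 mm over their backs; the gripper's body (75 mm by 190 mm) begins 51 mm behind the grasp point.
Start: joints at [65.781, 18.392, -4.016, 83.108, 1.295, 78.541, -3.26], TCP at [0.275, -0.589, 0.237] pointing down, gripper open.
Joint ranges: [-163.93, 163.93], [-17.29, 119.83], [-79.2, 71.16], [3.27, 140.29], [-89.18, 269.18], [5.43, 117.66], [-154.24, 154.24]. Speed limits (degrees/s): [147.25, 147.25, 180, 180, 180, 180, 180].

### API

Orientations are given as [roll, pitch, yaw] about the fixed x, y, z axes, in that order (R = Rz(yaw) Ry(pitch) Rx(roll)).
In Python, from cell import env gives the robot as it stands. The module is installed in compiled form; this text tells all that it offers.
- The arm moves only by the shell command python3 -m pendant 'ROWS' [FORCE]. ROWS is JSON, a list of rows, each an object of numbers: "rx", "ry", "rz": the turn, a rotation vector about the tool's x, y, z in degrees; "tx", "ty", "tz": the shift along the tool's x, y, z in mm; "jaw": the finger opening in mm, from 0 to 87. In form: [{"rx": .., "ry": .., "rz": .., "tx": .., "ty": .., "tz": .., "jaw": ..}, ...]. A call has 1 to 20 rows; each row shifts and turns the commanded pose from where the row before left it, along the tool's axes as they then stand; what a row does not reach is not made up. A row lasts 1/12 s, in which the tool goes at most 41.7 mm and 7.16 degrees, less where a joint would pass 70% of its speed; a pose out of reach is approached as far as the arm can. A call with a gripper value outside its range is refused whole. The fingers move at their own pace and stop on an object; FORCE is the grip in N (left out, the last holds). Time passes only in rows, so rows that do not move let the fingers close. It gives the time, the measured TCP pose, the force and the opening at its end, in the units of the state.
- env.get_obs(): the state, without advancing time (a new reading comes with each control period).
- env.read_camera(name): name is "scene" or "top" or "wrist"; returns a dict with "img" (384x512x3 uint8, red, green, blue), "range_z" (384x512 float32, m along the optical axis (not along the pixel's ray), 0 where there is no reading), "vertical_fov" (degrees; the focal length in pixels is half the picture's height over the tangent of half this angle, whatever the lens; pixels are square), "cx", "cy" (the principal point, pixels), "distortion" ([k1, k2, p1, p2, k3] as OpenCV has them; the pictures are not rectified), "world_to_cam" (4x4, takes a point from world to camera coordinates). Camera axes: x right, y up, looking along -z (the intrinsics and any distortion apply to the point x, -y, -z); pixel columns grow to the right and rows downward; lengths in m; the calibration is good to about 2 mm. A picture is of the moment at which its call begins.
- env.sign_off(): hands the job in, once; it reports no verdict.
The state is a dict: "time_s": time; "qpos": joint angles; "joint_velocities": joint speeds; "effort": joint torques, N m; "tool_pos": TCP position; "tool_rot": TCP orientation; "force": force on the tool from outside, world axes, zero at the start; "wrist_torque": the same for the moment, N m; "grip_width": finger opening in m.
Only numpy, scipy, OpenCV 4.12 (cv2) and the standard library are available. Lean on these libraries where they do the work, as an engineer would, in place of code of your own. Each camera call takes 0.05 s, during which the arm holds its last target.

### The job

The bun stamp is kept in the steel box whose sliding lid has the long bar grip. Slide only that lid all the way open (away from the robot), leave the boxes with the round and the square knob shut, then lift the stamp out by its wooden handle and set it down gently, upright, with its whole foot on the small square wooden board. Do not disturb the oil bottle, the bowl or the pepper mill.

Things in the scene. Friction and masses are not known exactly. Their poses are not given: they have to be found in the camera images.
- lid_bar (a joint): Reads 0 shut, grows as the lid slides away from the robot, stop at 0.12 m (fully open). Light wooden lid 128 x 88 x 6 mm with a black bar grip, on box_bar; its top face is 86 mm above the worktop. It runs between two thin steel runners, 2 mm higher than it, that carry it up to 124 mm out behind the box. It stays where it is left; about 1.5 N slides it.
- bar_grip (a point): Point on the bar grip of that lid, mid-bar, 20 mm above the lid's top face; moves with the lid. The bar is an upright block 14 mm thick (x), 56 mm long (y), 28 mm high above the lid. x axis: level, the way the lid slides open; y: along the bar and the row; z up. With the lid shut, the middle of the box is 25 mm from it along +x.
- box_bar: Fixed steel box with the bar-grip lid, holding the stamp: one of three alike boxes in a row, in any order, 99 mm apart, on a dark plate. Each is 128 mm (x, slide direction) by 96 mm (y) outside, 120 x 88 mm inside and 66 mm deep; rim 80 mm and inner floor 14 mm above the worktop. Origin: centre of its underside, 10 mm above the worktop.
- lid_round (a joint): Reads 0 shut, grows as the lid slides away from the robot, stop at 0.12 m (fully open). Lid of a box of the same make with a round black knob, 28 mm across and 28 mm high, in the same spot of the lid. Stays shut.
- lid_square (a joint): Reads 0 shut, grows as the lid slides away from the robot, stop at 0.12 m (fully open). Lid of a box of the same make with a square black knob, 26 x 26 mm and 28 mm high, in the same spot of the lid. Stays shut.
- stamp: Loose bun stamp, 60 to 125 g, standing upright in the box under the bar-grip lid, within about 12 mm of the middle of the box: a white round foot 50 mm across and 10 mm thick, and on it a plain upright wooden handle 22 mm in diameter, up to 62 mm above the underside. Origin: centre of the underside; z up along the handle.
- board: Fixed square wooden board, 160 x 160 mm and 12 mm thick, flat on the worktop. Origin: centre of its underside; x and y along its edges, z up.
- oil: Bystander: green oil bottle, 56 mm across, 170 mm tall. Origin: centre of the underside.
- bowl: Bystander: white bowl, 130 mm across, 60 mm high. Origin: centre of the underside.
- mill: Bystander: dark wooden pepper mill, 54 mm across, 135 mm tall. Origin: centre of the underside.
Things that resemble listed ones, but are neither listed nor needed, are in the scene too. Of the things like the board, leave any that is purple; of the rest the larger one is meant.

How it is judged:
By the outcome, as a careful person would: the job done as asked, in the order asked, and still so for the second after the job is handed in, with the robot touching nothing.
It also fails if it takes over 46 s, if anything falls off the work surface, if the arm or the gripper's body presses on something with over 40 N, if the wrist force passes 120 N, or if a joint passes its speed limit or range.

## Working session

There is one attempt and no reset: what is moved stays moved. The work goes in short steps, Python scripts to look and compute and a shell command to move; the robot and the scene stay as the last step left them, time stands still between calls to the robot, and variables do not carry over. Pictures are saved under pics/ and viewed, and the job is handed in when it is done.

```bash
mkdir -p pics; ls
cat > h.py <<'E'
import numpy as np, cv2
from cell import env
def shot(name,fn):
    c=env.read_camera(name); np.savez(''+fn+'.npz',**c)
    cv2.imwrite('pics/'+fn+'.png',c['img'][:,:,::-1]); return c
def load(fn): return dict(np.load(''+fn+'.npz'))
def cloud(c):
    h,w=c['range_z'].shape; f=h/2/np.tan(np.radians(float(c['vertical_fov']))/2)
    K=np.array([[f,0,float(c['cx'])],[0,f,float(c['cy'])],[0,0,1]])
    u,v=np.meshgrid(np.arange(w),np.arange(h))
    p=cv2.undistortPoints(np.stack([u,v],-1).reshape(-1,1,2).astype(float),K,np.array(c['distortion'],float)).reshape(h,w,2)
    z=c['range_z'].astype(float)
    P=np.stack([p[...,0]*z,-p[...,1]*z,-z,np.ones_like(z)],-1)
    W=P@np.linalg.inv(c['world_to_cam']).T
    W=W[...,:3]; W[z==0]=np.nan
    return W
E
python3 - <<'E'
from h import *
for n in ['scene','top','wrist']: shot(n,n+'0')
o=env.get_obs(); print({k:np.round(v,3) for k,v in o.items()})
E
```

```text
pics
{'time_s': np.float64(0.15), 'qpos': array([65.781, 18.429, -4.016, 83.159,  1.294, 78.541, -3.261]), 'joint_velocities': array([ 0.068, -0.132, -0.104, -0.242, -0.007,  0.01 ,  0.063]), 'effort': array([ 1.0000e-03, -4.9179e+01, -4.0400e-01, -3.1288e+01, -6.4000e-02,
        4.0000e-02,  0.0000e+00]), 'tool_pos': array([ 0.275, -0.589,  0.236]), 'tool_rot': array([-1.79915e+02,  4.00000e-03,  2.50270e+01]), 'force': array([ 0.881,  0.099, -0.057]), 'wrist_torque': array([ 0.034,  0.031, -0.018]), 'grip_width': np.float64(0.087)}
```

View pics/scene0.png

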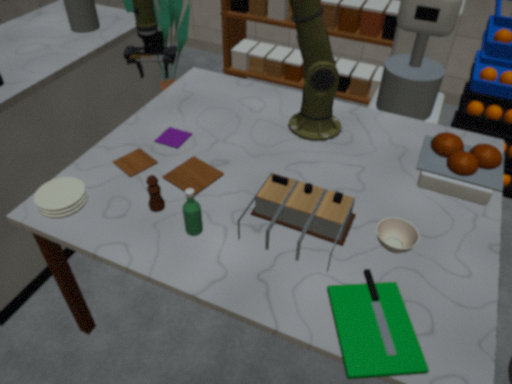

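View pics/top0.png

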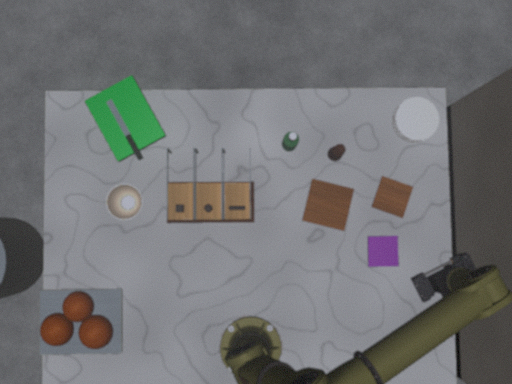

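View pics/wrist0.png

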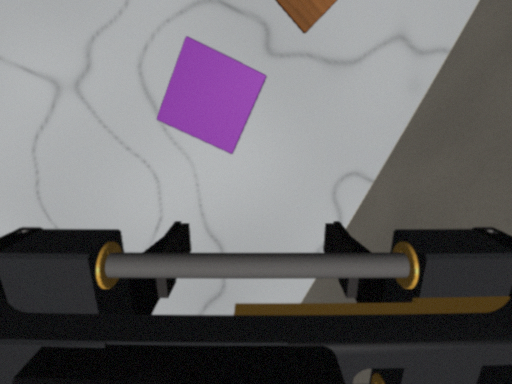

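The top view shows three boxes in a row: square knob at (180,208), round at (208,208) and the bar grip at (237,208), nearest the boards. The larger wooden board is at (329,205), the smaller at (392,197) and the purple one at (383,251). The bottle is at (290,141), the mill at (337,152) and the bowl at (124,202).

Run:
```python
from h import *
c=load('top0'); W=cloud(c); g=c['img'].astype(int)
for n,(u,v) in dict(bar=(237,208),lid=(237,195),round=(208,208),sq=(180,208),board=(329,205),sm=(392,197),oil=(290,141),mill=(337,152),bowl=(124,202),table=(280,260)).items(): print(n,W[v,u].round(4),g[v,u])
X,Y,Z=np.moveaxis(W,-1,0)
def rect(m,n):
    k,l,s,_=cv2.connectedComponentsWithStats(m.astype(np.uint8))
    i=1+np.argmax(s[1:,4]); q=W[l==i]
    r=cv2.minAreaRect((q[:,:2]*1000).astype(np.float32)); print(n,len(q),[np.round(x,1) for x in r],'z',np.median(q[:,2]).round(4),'ctr',q[:,:2].mean(0).round(4))
R,G,B=g[...,0],g[...,1],g[...,2]
uu,vv=np.meshgrid(np.arange(512),np.arange(384))
br=(R-B>40)
rect(br&(uu>295)&(uu<360)&(vv>170)&(vv<240),'board')
rect(br&(uu>365)&(uu<420)&(vv>170)&(vv<225),'small')
rect((Z>.06)&(Z<.11)&(uu>160)&(uu<262)&(vv>170)&(vv<230),'boxes')
rect((Z>.1)&(uu>222)&(uu<255)&(vv>195)&(vv<220),'bar')
dark=(g.sum(-1)<150)
rect(dark&(uu>226)&(uu<248)&(vv>203)&(vv<213),'bardark')
rect(dark&(uu>172)&(uu<190)&(vv>200)&(vv<216),'sqdark')
s=load('scene0'); W2=cloud(s); g2=s['img'].astype(int)
for n,(u,v) in dict(bar=(280,180),board=(193,175),oil=(193,215),mill=(156,195)).items(): print('scene',n,W2[v,u].round(4),g2[v,u])
m=(g2[...,0]-g2[...,2]>40); u2,v2=np.meshgrid(np.arange(512),np.arange(384))
W=W2
rect(m&(u2>163)&(u2<226)&(v2>155)&(v2<195),'board-sc')
d2=g2.sum(-1)<120
rect(d2&(u2>268)&(u2<295)&(v2>172)&(v2<190),'bar-sc')
```

```text
bar [0.4991 0.0384 0.1165] [70 69 68]
lid [0.5459 0.0387 0.0848] [136 113  84]
round [0.5007 0.1383 0.1115] [74 67 70]
sq [0.5019 0.2341 0.1135] [69 67 66]
board [ 0.509  -0.2954  0.0165] [111  82  65]
sm [ 0.5357 -0.5314  0.0071] [116  83  60]
oil [ 0.7278 -0.1476  0.1254] [58 87 66]
mill [ 0.688  -0.3101  0.1232] [65 53 49]
bowl [0.5304 0.4518 0.0125] [169 171 180]
table [ 0.3103 -0.1138 -0.0062] [141 141 146]
board 1627 [array([ 511.6, -291.9]), array([152.1, 150.3]), np.float64(75.1)] z nan ctr [nan nan]
small 929 [array([ 537.9, -532.3]), array([112.8, 114.2]), np.float64(69.6)] z nan ctr [nan nan]
boxes 3019 [array([547.7, 138.7]), array([291.3, 169.3]), np.float64(89.2)] z 0.0858 ctr [0.5301 0.1396]
bar 66 [array([501. ,  38.5]), array([55.2, 10.9]), np.float64(89.2)] z 0.1134 ctr [0.5008 0.0384]Traceback (most recent call last):
  File "<stdin>", line 17, in <module>
  File "<stdin>", line 7, in rect
    return _wrapfunc(a, 'argmax', axis=axis, out=out, **kwds)
    return bound(*args, **kwds)
ValueError: attempt to get argmax of an empty sequence
```

```bash
python3 -m pendant '[{"tx":23.5,"ty":-23.6},{"tx":23.5,"ty":-23.6},{"tx":23.5,"ty":-23.6},{"tx":23.5,"ty":-23.6},{"tx":23.5,"ty":-23.6},{"tx":23.5,"ty":-23.6},{"tx":23.5,"ty":-23.6},{"tx":23.5,"ty":-23.6},{"tx":23.5,"ty":-23.6},{"tx":23.5,"ty":-23.6},{"tx":23.5,"ty":-23.6},{"tx":23.5,"ty":-23.6},{"tx":23.5,"ty":-23.6},{"tx":23.5,"ty":-23.6},{"tx":23.5,"ty":-23.6},{"tx":23.5,"ty":-23.6},{"tx":23.5,"ty":-23.6},{"tx":23.5,"ty":-23.6},{"tx":23.5,"ty":-23.6},{"tx":23.5,"ty":-23.6}]'
python3 -m pendant '[{"rz":-6.4},{"rz":-6.4},{"rz":-6.4},{"rz":-6.4},{"rz":-6.4},{"rz":-6.4},{"rz":-6.4},{"rz":-6.4},{"rz":-6.4},{"rz":-6.4},{},{}]'
python3 - <<'E'
from h import *
shot('wrist','wrist1'); shot('top','top1')
o=env.get_obs(); print({k:np.round(o[k],4) for k in('time_s','tool_pos','tool_rot','force','qpos')})
E
```

```text
{'time_s': np.float64(0.25), 'tool_pos': array([ 0.2748, -0.5888,  0.2361]), 'tool_rot': array([-1.799507e+02,  5.700000e-03,  2.502720e+01]), 'force': array([-0.0543, -0.0432, -0.0829]), 'qpos': array([65.7809, 18.4148, -4.0153, 83.1377,  1.2964, 78.5421, -3.2609])}invalid input at $[0]: expected keys rx, ry, rz, tx, ty, tz, jaw
invalid input at $[0]: expected keys rx, ry, rz, tx, ty, tz, jaw
```

View pics/wrist1.png

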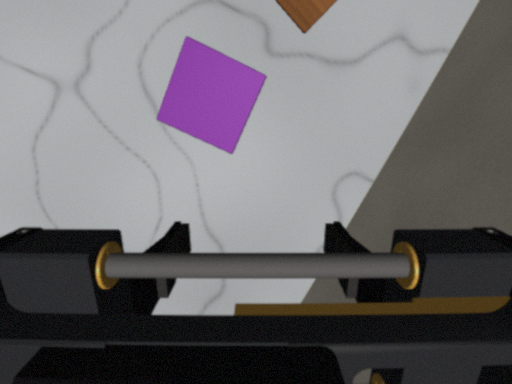

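Run:
```python
from h import *
def rect(W,m,n):
    k,l,s,_=cv2.connectedComponentsWithStats(m.astype(np.uint8))
    if k<2: print(n,'none');return
    i=1+np.argmax(s[1:,4]); q=W[l==i]; q=q[np.isfinite(q).all(1)]
    r=cv2.minAreaRect((q[:,:2]*1000).astype(np.float32)); print(n,len(q),[np.round(x,1) for x in r],'z',np.median(q[:,2]).round(4),'ctr',q[:,:2].mean(0).round(4))
uu,vv=np.meshgrid(np.arange(512),np.arange(384))
for f in ['top0','scene0','wrist1']:
    c=load(f); W=cloud(c); X,Y,Z=np.moveaxis(W,-1,0); g=c['img'].astype(int)
    inb=(X>.46)&(X<.54)&(Y<.09)&(Y>-.01)
    rect(W,(Z>.106)&(Z<.122)&inb,f+' bar'); 
    rect(W,(Z>.106)&(Z<.122)&(X>.46)&(X<.54)&(Y>.11)&(Y<.17),f+' round')
    br=(g[...,0]-g[...,2]>30)&(X>.38)&(X<.64)&(Y<-.18)&(Y>-.41)&(Z<.04)
    rect(W,br,f+' board')
```

```text
top0 bar 63 [array([500.9,  38.5]), array([55.2, 10.8]), np.float64(89.2)] z 0.1135 ctr [0.5007 0.0383]
top0 round 47 [array([502.3, 136.6]), array([24.8, 24.2]), np.float64(89.5)] z 0.1146 ctr [0.5012 0.1373]
top0 board 1734 [array([ 511.9, -292.2]), array([155.7, 153.7]), np.float64(75.6)] z 0.012 ctr [ 0.5113 -0.2914]
scene0 bar 64 [array([502.9,  39.4]), array([55.3, 20.3]), np.float64(88.4)] z 0.1121 ctr [0.5054 0.0396]
scene0 round 48 [array([505.6, 138. ]), array([23.4, 25.9]), np.float64(19.9)] z 0.112 ctr [0.5068 0.1382]
scene0 board 1164 [array([ 514.9, -291.5]), array([159.3, 159.9]), np.float64(76.4)] z 0.0113 ctr [ 0.5159 -0.2907]
wrist1 bar none
wrist1 round none
wrist1 board none
```

```bash
python3 -m pendant '[{"rx":0,"ry":0,"rz":0,"tx":27.6,"ty":-27.8,"tz":0,"jaw":87},{"rx":0,"ry":0,"rz":0,"tx":27.6,"ty":-27.8,"tz":0,"jaw":87},{"rx":0,"ry":0,"rz":0,"tx":27.6,"ty":-27.8,"tz":0,"jaw":87},{"rx":0,"ry":0,"rz":0,"tx":27.6,"ty":-27.8,"tz":0,"jaw":87},{"rx":0,"ry":0,"rz":0,"tx":27.6,"ty":-27.8,"tz":0,"jaw":87},{"rx":0,"ry":0,"rz":0,"tx":27.6,"ty":-27.8,"tz":0,"jaw":87},{"rx":0,"ry":0,"rz":0,"tx":27.6,"ty":-27.8,"tz":0,"jaw":87},{"rx":0,"ry":0,"rz":0,"tx":27.6,"ty":-27.8,"tz":0,"jaw":87},{"rx":0,"ry":0,"rz":0,"tx":27.6,"ty":-27.8,"tz":0,"jaw":87},{"rx":0,"ry":0,"rz":0,"tx":27.6,"ty":-27.8,"tz":0,"jaw":87},{"rx":0,"ry":0,"rz":0,"tx":27.6,"ty":-27.8,"tz":0,"jaw":87},{"rx":0,"ry":0,"rz":0,"tx":27.6,"ty":-27.8,"tz":0,"jaw":87},{"rx":0,"ry":0,"rz":0,"tx":27.6,"ty":-27.8,"tz":0,"jaw":87},{"rx":0,"ry":0,"rz":0,"tx":27.6,"ty":-27.8,"tz":0,"jaw":87},{"rx":0,"ry":0,"rz":0,"tx":27.6,"ty":-27.8,"tz":0,"jaw":87},{"rx":0,"ry":0,"rz":0,"tx":27.6,"ty":-27.8,"tz":0,"jaw":87},{"rx":0,"ry":0,"rz":0,"tx":27.6,"ty":-27.8,"tz":0,"jaw":87}]'
```

```text
time_s: 1.67
tool_pos: [0.5004, 0.0395, 0.2368]
tool_rot: [179.9, -0.0, 25.0]
force: [1.1, 0.7, 0.4]
grip_width: 0.0869
```

```bash
python3 -m pendant '[{"rx":0,"ry":0,"rz":-6.4,"tx":0,"ty":0,"tz":0,"jaw":87},{"rx":0,"ry":0,"rz":-6.4,"tx":0,"ty":0,"tz":0,"jaw":87},{"rx":0,"ry":0,"rz":-6.4,"tx":0,"ty":0,"tz":0,"jaw":87},{"rx":0,"ry":0,"rz":-6.4,"tx":0,"ty":0,"tz":0,"jaw":87},{"rx":0,"ry":0,"rz":-6.4,"tx":0,"ty":0,"tz":0,"jaw":87},{"rx":0,"ry":0,"rz":-6.4,"tx":0,"ty":0,"tz":0,"jaw":87},{"rx":0,"ry":0,"rz":-6.4,"tx":0,"ty":0,"tz":0,"jaw":87},{"rx":0,"ry":0,"rz":-6.4,"tx":0,"ty":0,"tz":0,"jaw":87},{"rx":0,"ry":0,"rz":-6.4,"tx":0,"ty":0,"tz":0,"jaw":87},{"rx":0,"ry":0,"rz":-6.4,"tx":0,"ty":0,"tz":0,"jaw":87},{"rx":0,"ry":0,"rz":0,"tx":0,"ty":0,"tz":0,"jaw":87}]'
cat >> h.py <<'E'
uu,vv=np.meshgrid(np.arange(512),np.arange(384))
def rect(W,m,n):
    k,l,s,_=cv2.connectedComponentsWithStats(m.astype(np.uint8))
    if k<2: print(n,'none');return
    i=1+np.argmax(s[1:,4]); q=W[l==i]; q=q[np.isfinite(q).all(1)]
    r=cv2.minAreaRect((q[:,:2]*1000).astype(np.float32)); print(n,len(q),[np.round(x,1) for x in r],'z',np.median(q[:,2]).round(4),'ctr',q[:,:2].mean(0).round(4))
E
python3 - <<'E'
from h import *
c=shot('wrist','wrist2'); W=cloud(c); X,Y,Z=np.moveaxis(W,-1,0)
o=env.get_obs(); print({k:np.round(o[k],4) for k in('time_s','tool_pos','tool_rot','force','qpos')})
rect(W,(Z>.106)&(Z<.122)&(X>.46)&(X<.54)&(Y<.09)&(Y>-.01),'bar')
rect(W,(Z>.106)&(Z<.122)&(X>.46)&(X<.54)&(Y>.11)&(Y<.17),'round')
E
```

```text
time_s: 2.58
tool_pos: [0.5, 0.0377, 0.2365]
tool_rot: [-180.0, 0.0, 89.2]
force: [0.1, 0.2, -0.2]
grip_width: 0.087
{'time_s': np.float64(2.6333), 'tool_pos': array([0.5001, 0.0377, 0.2365]), 'tool_rot': array([-1.799998e+02,  1.480000e-02,  8.889920e+01]), 'force': array([ 0.4454,  0.4168, -0.6866]), 'qpos': array([ 32.637 ,   2.1238, -40.527 , 102.5488,   1.4381,  75.8434,
        -9.3232])}
bar 704 [array([501.3,  41.8]), array([55.3, 13.5]), np.float64(89.6)] z 0.1138 ctr [0.5015 0.0433]
round 730 [array([502.2, 139.8]), array([27.6, 27.2]), np.float64(75.5)] z 0.1141 ctr [0.5022 0.1396]
```

View pics/wrist2.png

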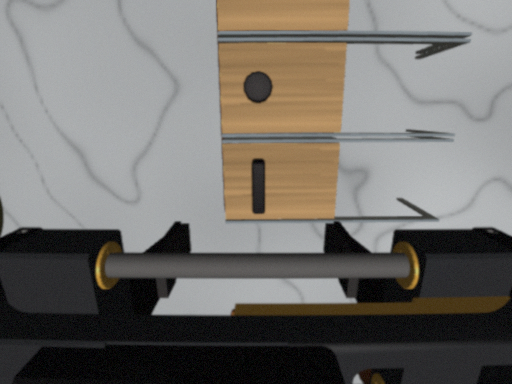

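```bash
python3 -m pendant '[{"rx":0,"ry":0,"rz":0,"tx":2,"ty":1,"tz":25,"jaw":87},{"rx":0,"ry":0,"rz":0,"tx":0,"ty":0,"tz":30,"jaw":70},{"rx":0,"ry":0,"rz":0,"tx":0,"ty":0,"tz":30,"jaw":60},{"rx":0,"ry":0,"rz":0,"tx":0,"ty":0,"tz":25,"jaw":50},{"rx":0,"ry":0,"rz":0,"tx":0,"ty":0,"tz":15,"jaw":50},{"rx":0,"ry":0,"rz":0,"tx":0,"ty":0,"tz":7,"jaw":50},{"rx":0,"ry":0,"rz":0,"tx":0,"ty":0,"tz":0,"jaw":50},{"rx":0,"ry":0,"rz":0,"tx":0,"ty":0,"tz":0,"jaw":50}]'
```

```text
time_s: 3.3
tool_pos: [0.5016, 0.0398, 0.1051]
tool_rot: [180.0, -0.0, 89.0]
force: [1.2, -0.7, 0.3]
grip_width: 0.0522
```

```bash
python3 -m pendant '[{"rx":0,"ry":0,"rz":0,"tx":0,"ty":0,"tz":0,"jaw":10},{"rx":0,"ry":0,"rz":0,"tx":0,"ty":0,"tz":0,"jaw":10},{"rx":0,"ry":0,"rz":0,"tx":0,"ty":0,"tz":0,"jaw":10},{"rx":0,"ry":0,"rz":0,"tx":0,"ty":0,"tz":0,"jaw":10},{"rx":0,"ry":0,"rz":0,"tx":0,"ty":0,"tz":0,"jaw":10},{"rx":0,"ry":0,"rz":0,"tx":0,"ty":0,"tz":0,"jaw":10}]' 10
```

```text
time_s: 3.8
tool_pos: [0.5013, 0.0396, 0.1048]
tool_rot: [180.0, 0.0, 89.0]
force: [0.6, -0.1, -0.1]
grip_width: 0.018
```

```bash
python3 -m pendant '[{"rx":0,"ry":0,"rz":0,"tx":0,"ty":0,"tz":0,"jaw":10},{"rx":0,"ry":0,"rz":0,"tx":0,"ty":0,"tz":0,"jaw":10},{"rx":0,"ry":0,"rz":0,"tx":0,"ty":4,"tz":0,"jaw":10},{"rx":0,"ry":0,"rz":0,"tx":0,"ty":8,"tz":0,"jaw":10},{"rx":0,"ry":0,"rz":0,"tx":0,"ty":10,"tz":0,"jaw":10},{"rx":0,"ry":0,"rz":0,"tx":0,"ty":10,"tz":0,"jaw":10},{"rx":0,"ry":0,"rz":0,"tx":0,"ty":10,"tz":0,"jaw":10},{"rx":0,"ry":0,"rz":0,"tx":0,"ty":10,"tz":0,"jaw":10},{"rx":0,"ry":0,"rz":0,"tx":0,"ty":10,"tz":0,"jaw":10}]' 10
```

```text
time_s: 4.55
tool_pos: [0.5647, 0.0392, 0.1047]
tool_rot: [180.0, -0.0, 89.0]
force: [-0.5, 1.6, 5.0]
grip_width: 0.014
```

```bash
python3 -m pendant '[{"rx":0,"ry":0,"rz":0,"tx":0,"ty":10,"tz":0,"jaw":10},{"rx":0,"ry":0,"rz":0,"tx":0,"ty":10,"tz":0,"jaw":10},{"rx":0,"ry":0,"rz":0,"tx":0,"ty":10,"tz":0,"jaw":10},{"rx":0,"ry":0,"rz":0,"tx":0,"ty":10,"tz":0,"jaw":10},{"rx":0,"ry":0,"rz":0,"tx":0,"ty":8,"tz":0,"jaw":10},{"rx":0,"ry":0,"rz":0,"tx":0,"ty":6,"tz":0,"jaw":10},{"rx":0,"ry":0,"rz":0,"tx":0,"ty":3,"tz":0,"jaw":10},{"rx":0,"ry":0,"rz":0,"tx":0,"ty":2,"tz":0,"jaw":10},{"rx":0,"ry":0,"rz":0,"tx":0,"ty":0,"tz":0,"jaw":10}]' 10
```

```text
time_s: 5.3
tool_pos: [0.6215, 0.0387, 0.1046]
tool_rot: [-179.9, -0.0, 89.1]
force: [-4.1, 5.5, 5.3]
grip_width: 0.0135
```

```bash
python3 -m pendant '[{"rx":0,"ry":0,"rz":0,"tx":0,"ty":1,"tz":0,"jaw":10},{"rx":0,"ry":0,"rz":0,"tx":0,"ty":1,"tz":0,"jaw":10},{"rx":0,"ry":0,"rz":0,"tx":0,"ty":0,"tz":0,"jaw":10}]' 10
```

```text
time_s: 5.55
tool_pos: [0.6216, 0.0387, 0.1046]
tool_rot: [-179.7, 0.0, 89.1]
force: [-7.8, 3.3, 9.1]
grip_width: 0.014
```

```bash
python3 -m pendant '[{"rx":0,"ry":0,"rz":0,"tx":0,"ty":0,"tz":0,"jaw":40},{"rx":0,"ry":0,"rz":0,"tx":0,"ty":0,"tz":0,"jaw":40},{"rx":0,"ry":0,"rz":0,"tx":0,"ty":0,"tz":0,"jaw":40},{"rx":0,"ry":0,"rz":0,"tx":0,"ty":0,"tz":0,"jaw":40},{"rx":0,"ry":0,"rz":0,"tx":0,"ty":0,"tz":-15,"jaw":40},{"rx":0,"ry":0,"rz":0,"tx":0,"ty":0,"tz":-30,"jaw":40},{"rx":0,"ry":0,"rz":0,"tx":0,"ty":0,"tz":-40,"jaw":40},{"rx":0,"ry":0,"rz":0,"tx":0,"ty":-30,"tz":-30,"jaw":40},{"rx":0,"ry":0,"rz":0,"tx":-10,"ty":-39,"tz":0,"jaw":40},{"rx":0,"ry":0,"rz":0,"tx":-20,"ty":-26,"tz":0,"jaw":40},{"rx":0,"ry":0,"rz":0,"tx":-20,"ty":0,"tz":0,"jaw":40},{"rx":0,"ry":0,"rz":0,"tx":0,"ty":0,"tz":0,"jaw":40}]' 10
python3 - <<'E'
from h import *
o=env.get_obs(); print({k:np.round(o[k],4) for k in('time_s','tool_pos','tool_rot','force','qpos')})
for n in ['wrist','top']:
  c=shot(n,n+'3'); W=cloud(c); X,Y,Z=np.moveaxis(W,-1,0)
  b=(X>.6)&(X<.65)&(Y<.09)&(Y>-.01)
  rect(W,(Z>.104)&(Z<.122)&b,'bar')
  rect(W,(Z>.104)&(Z<.122)&(X>.46)&(X<.54)&(Y>.11)&(Y<.17),'round')
  inb=(X>.475)&(X<.575)&(Y<.075)&(Y>.0)
  rect(W,(Z>.062)&(Z<.082)&inb,'handle')
  rect(W,(Z>.018)&(Z<.03)&inb,'foot')
E
```

```text
time_s: 6.55
tool_pos: [0.5277, -0.0169, 0.2192]
tool_rot: [180.0, 0.3, 88.6]
force: [1.7, -0.2, -0.5]
grip_width: 0.0399
{'time_s': np.float64(6.55), 'tool_pos': array([ 0.5277, -0.0169,  0.2192]), 'tool_rot': array([179.9693,   0.3187,  88.6222]), 'force': array([ 1.652 , -0.2089, -0.528 ]), 'qpos': array([ 35.1578,   6.5729, -38.7779, 100.6966,   4.6053,  74.2151,
        -6.0684])}
bar 1062 [array([621.5,  40.5]), array([14.8, 54.6]), np.float64(1.0)] z 0.1138 ctr [0.6202 0.0412]
round 1002 [array([502.8, 138. ]), array([24.5, 27.9]), np.float64(88.0)] z 0.1139 ctr [0.5032 0.1381]
handle 344 [array([520.6,  48.9]), array([20.5, 21. ]), np.float64(88.6)] z 0.0759 ctr [0.5209 0.0494]
foot 958 [array([520.9,  49. ]), array([47.7, 48. ]), np.float64(88.9)] z 0.024 ctr [0.5214 0.0502]
bar 47 [array([620.7,  42.3]), array([45. , 14.9]), np.float64(89.6)] z 0.1142 ctr [0.6215 0.0462]
round 49 [array([502.3, 136.7]), array([24.4, 24.2]), np.float64(88.6)] z 0.1131 ctr [0.5014 0.137 ]
handle 16 [array([518.4,  48.1]), array([17.6, 12.5]), np.float64(44.2)] z 0.074 ctr [0.5193 0.0494]
foot 58 [array([521.1,  55.2]), array([29.3, 51.1]), np.float64(89.2)] z 0.0222 ctr [0.5175 0.0585]
```

View pics/wrist3.png

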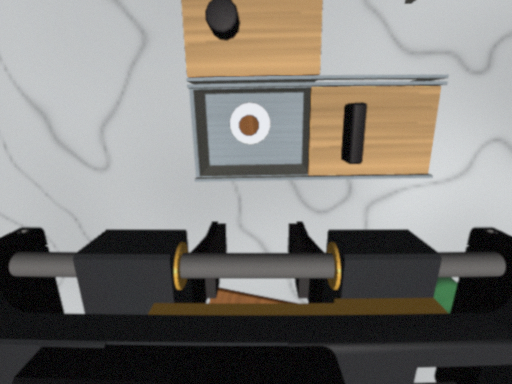

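```bash
python3 -m pendant '[{"rx":0,"ry":0,"rz":0,"tx":33,"ty":-4,"tz":0,"jaw":36},{"rx":0,"ry":0,"rz":0,"tx":33,"ty":-4,"tz":0,"jaw":36},{"rx":0,"ry":0,"rz":-6.3,"tx":0,"ty":0,"tz":0,"jaw":36},{"rx":0,"ry":0,"rz":-6.3,"tx":0,"ty":0,"tz":0,"jaw":36},{"rx":0,"ry":0,"rz":-6.3,"tx":0,"ty":0,"tz":0,"jaw":36},{"rx":0,"ry":0,"rz":-6.3,"tx":0,"ty":0,"tz":0,"jaw":36},{"rx":0,"ry":0,"rz":-6.3,"tx":0,"ty":0,"tz":0,"jaw":36},{"rx":0,"ry":0,"rz":-6.3,"tx":0,"ty":0,"tz":0,"jaw":36},{"rx":0,"ry":0,"rz":-6.3,"tx":0,"ty":0,"tz":0,"jaw":36},{"rx":0,"ry":0,"rz":0,"tx":0,"ty":0,"tz":0,"jaw":36},{"rx":0,"ry":0,"rz":0,"tx":0,"ty":0,"tz":0,"jaw":36}]' 10
python3 - <<'E'
from h import *
o=env.get_obs(); print({k:np.round(o[k],4) for k in('time_s','tool_pos','tool_rot','qpos')})
R=cv2.Rodrigues
from scipy.spatial.transform import Rotation as Ro
M=Ro.from_euler('xyz',o['tool_rot'],degrees=True).as_matrix()
print('shift mm',(M.T@(np.array([.521,.049,.061])-o['tool_pos'])*1000).round(1))
c=shot('wrist','wrist4'); W=cloud(c); X,Y,Z=np.moveaxis(W,-1,0)
inb=(X>.475)&(X<.575)&(Y<.075)&(Y>.0)
rect(W,(Z>.062)&(Z<.082)&inb,'handle'); rect(W,(Z>.018)&(Z<.03)&inb,'foot')
E
```

```text
time_s: 7.57
tool_pos: [0.5223, 0.0562, 0.2188]
tool_rot: [180.0, -0.0, 133.0]
force: [-0.3, 0.4, -0.1]
grip_width: 0.0363
{'time_s': np.float64(7.5667), 'tool_pos': array([0.5223, 0.0562, 0.2188]), 'tool_rot': array([ 1.799734e+02, -4.410000e-02,  1.330200e+02]), 'qpos': array([ 33.3979,   6.9967, -45.2003, 100.8791,   5.0992,  74.2382,
        30.0432])}
shift mm [ -4.5  -6.  157.8]
handle 319 [array([520.3,  49.2]), array([20.9, 20.6]), np.float64(25.3)] z 0.0757 ctr [0.5196 0.0502]
foot 728 [array([519.9,  50.2]), array([49.1, 46.8]), np.float64(35.5)] z 0.024 ctr [0.5169 0.0536]
```

View pics/wrist4.png

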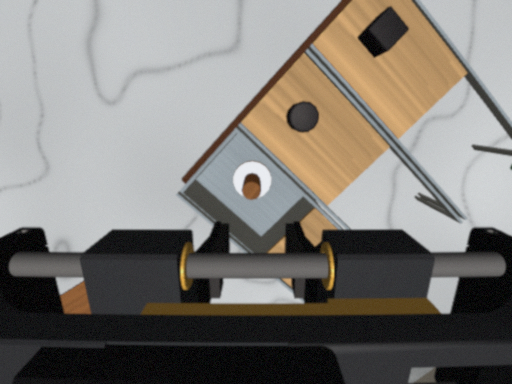

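```bash
python3 -m pendant '[{"rx":0,"ry":0,"rz":0,"tx":-4.4,"ty":-6.2,"tz":0,"jaw":36},{"rx":0,"ry":0,"rz":0,"tx":0,"ty":0,"tz":35,"jaw":36},{"rx":0,"ry":0,"rz":0,"tx":0,"ty":0,"tz":35,"jaw":36},{"rx":0,"ry":0,"rz":0,"tx":0,"ty":0,"tz":20,"jaw":36},{"rx":0,"ry":0,"rz":0,"tx":0,"ty":0,"tz":10,"jaw":36},{"rx":0,"ry":0,"rz":0,"tx":0,"ty":0,"tz":0,"jaw":36},{"rx":0,"ry":0,"rz":0,"tx":0,"ty":0,"tz":0,"jaw":36}]' 10
python3 - <<'E'
from h import *
shot('wrist','wrist5');shot('scene','scene5')
E
```

```text
time_s: 8.2
tool_pos: [0.5209, 0.0479, 0.1195]
tool_rot: [180.0, 0.0, 133.1]
force: [0.8, 0.2, 1.1]
grip_width: 0.0363
```

View pics/wrist5.png

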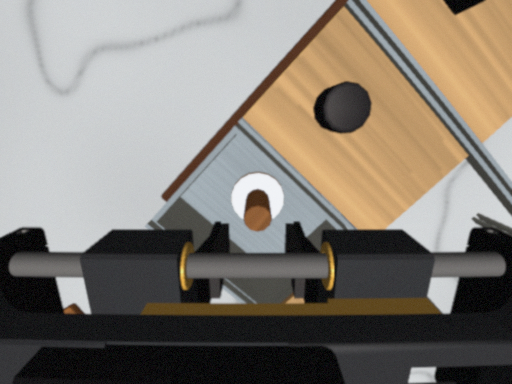

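```bash
python3 -m pendant '[{"rx":0,"ry":0,"rz":0,"tx":1,"ty":0.4,"tz":15,"jaw":36},{"rx":0,"ry":0,"rz":0,"tx":0,"ty":0,"tz":15,"jaw":36},{"rx":0,"ry":0,"rz":0,"tx":0,"ty":0,"tz":15,"jaw":36},{"rx":0,"ry":0,"rz":0,"tx":0,"ty":0,"tz":9,"jaw":36},{"rx":0,"ry":0,"rz":0,"tx":0,"ty":0,"tz":4,"jaw":36},{"rx":0,"ry":0,"rz":0,"tx":0,"ty":0,"tz":0,"jaw":36},{"rx":0,"ry":0,"rz":0,"tx":0,"ty":0,"tz":0,"jaw":36}]' 10
```

```text
time_s: 8.88
tool_pos: [0.5208, 0.049, 0.0618]
tool_rot: [179.9, 0.0, 133.1]
force: [0.1, 0.3, 0.2]
grip_width: 0.036
```

```bash
python3 -m pendant '[{"rx":0,"ry":0,"rz":0,"tx":0,"ty":0,"tz":0,"jaw":15},{"rx":0,"ry":0,"rz":0,"tx":0,"ty":0,"tz":0,"jaw":15},{"rx":0,"ry":0,"rz":0,"tx":0,"ty":0,"tz":0,"jaw":15},{"rx":0,"ry":0,"rz":0,"tx":0,"ty":0,"tz":0,"jaw":15},{"rx":0,"ry":0,"rz":0,"tx":0,"ty":0,"tz":0,"jaw":15},{"rx":0,"ry":0,"rz":0,"tx":0,"ty":0,"tz":0,"jaw":15}]' 15
```

```text
time_s: 9.38
tool_pos: [0.5205, 0.0489, 0.0616]
tool_rot: [180.0, 0.0, 133.1]
force: [-1.4, -0.8, 4.9]
grip_width: 0.0213
```

```bash
python3 -m pendant '[{"rx":0,"ry":0,"rz":0,"tx":0,"ty":0,"tz":-4,"jaw":15},{"rx":0,"ry":0,"rz":0,"tx":0,"ty":0,"tz":-10,"jaw":15},{"rx":0,"ry":0,"rz":0,"tx":0,"ty":0,"tz":-18,"jaw":15},{"rx":0,"ry":0,"rz":0,"tx":0,"ty":0,"tz":-25,"jaw":15},{"rx":0,"ry":0,"rz":0,"tx":0,"ty":0,"tz":-30,"jaw":15},{"rx":0,"ry":0,"rz":0,"tx":0,"ty":0,"tz":-30,"jaw":15},{"rx":0,"ry":0,"rz":0,"tx":0,"ty":0,"tz":-20,"jaw":15},{"rx":0,"ry":0,"rz":0,"tx":0,"ty":0,"tz":0,"jaw":15},{"rx":0,"ry":0,"rz":0,"tx":0,"ty":0,"tz":0,"jaw":15}]' 15
python3 - <<'E'
from h import *
c=shot('wrist','wrist6'); W=cloud(c); shot('scene','scene6')
from scipy.spatial.transform import Rotation as Ro
o=env.get_obs()
M=Ro.from_euler('xyz',o['tool_rot'],degrees=True).as_matrix()
print(o['tool_pos'],o['force'],o['grip_width'],'shift mm',(M.T@(np.array([.513,-.292,.061])-o['tool_pos'])*1000).round(1))
E
```

```text
time_s: 10.13
tool_pos: [0.5207, 0.049, 0.1994]
tool_rot: [179.9, 0.1, 133.1]
force: [0.1, 0.4, -0.8]
grip_width: 0.0213
[0.51922681 0.04873609 0.19706133] [ 0.1450786   0.35332843 -0.80289274] 0.02148325750338243 shift mm [-244.6 -237.3  136.2]
```

View pics/wrist6.png

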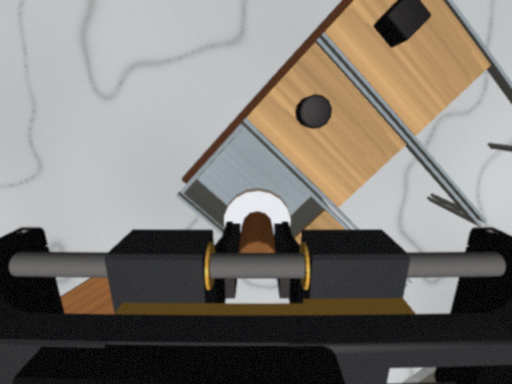

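View pics/scene6.png

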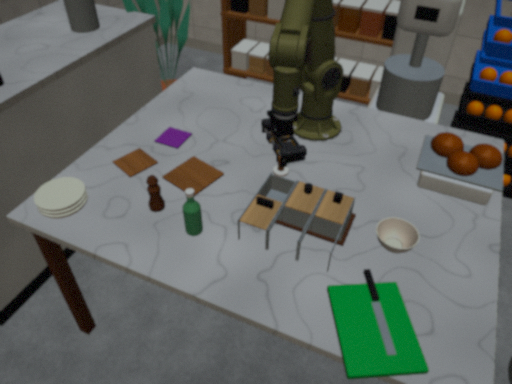

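```bash
python3 -m pendant '[{"rx":0,"ry":0,"rz":0,"tx":-8,"ty":-8,"tz":0,"jaw":15},{"rx":0,"ry":0,"rz":0,"tx":-16,"ty":-16,"tz":0,"jaw":15},{"rx":0,"ry":0,"rz":0,"tx":-22,"ty":-22,"tz":0,"jaw":15},{"rx":0,"ry":0,"rz":0,"tx":-22,"ty":-22,"tz":0,"jaw":15},{"rx":0,"ry":0,"rz":0,"tx":-22,"ty":-22,"tz":0,"jaw":15},{"rx":0,"ry":0,"rz":0,"tx":-22,"ty":-22,"tz":0,"jaw":15},{"rx":0,"ry":0,"rz":0,"tx":-22,"ty":-22,"tz":0,"jaw":15},{"rx":0,"ry":0,"rz":0,"tx":-22,"ty":-22,"tz":0,"jaw":15},{"rx":0,"ry":0,"rz":0,"tx":-22,"ty":-22,"tz":0,"jaw":15},{"rx":0,"ry":0,"rz":0,"tx":-22,"ty":-20,"tz":0,"jaw":15},{"rx":0,"ry":0,"rz":0,"tx":-20,"ty":-18,"tz":0,"jaw":15},{"rx":0,"ry":0,"rz":0,"tx":-15,"ty":-13,"tz":0,"jaw":15},{"rx":0,"ry":0,"rz":0,"tx":-9,"ty":-8,"tz":0,"jaw":15},{"rx":0,"ry":0,"rz":0,"tx":0,"ty":0,"tz":0,"jaw":15},{"rx":0,"ry":0,"rz":0,"tx":0,"ty":0,"tz":0,"jaw":15},{"rx":0,"ry":0,"rz":0,"tx":0,"ty":0,"tz":0,"jaw":15}]' 15
python3 - <<'E'
from h import *
from scipy.spatial.transform import Rotation as Ro
o=env.get_obs()
M=Ro.from_euler('xyz',o['tool_rot'],degrees=True).as_matrix()
print(o['tool_pos'],o['force'],o['grip_width'],'shift mm',(M.T@(np.array([.513,-.292,.0596])-o['tool_pos'])*1000).round(1))
c=shot('wrist','wrist7'); W=cloud(c); s=shot('scene','scene7')
W=cloud(s); X,Y,Z=np.moveaxis(W,-1,0); g=s['img'].astype(int)
m=(g.min(-1)>130)&(Z>.12)&(Z<.2)&(abs(X-.513)<.06)&(abs(Y+.292)<.06); rect(W,m,'foot')
E
```

```text
time_s: 11.57
tool_pos: [0.5141, -0.2891, 0.1976]
tool_rot: [180.0, -0.1, 133.3]
force: [0.7, -0.0, -1.0]
grip_width: 0.0218
[ 0.51411581 -0.28909282  0.19757887] [ 0.70767847 -0.01349788 -0.96689584] 0.02179465334374759 shift mm [ -1.6  -2.9 138. ]
foot 58 [array([ 519.2, -286.7]), array([42.9, 45.8]), np.float64(52.1)] z 0.1598 ctr [ 0.5214 -0.2858]
```

View pics/wrist7.png

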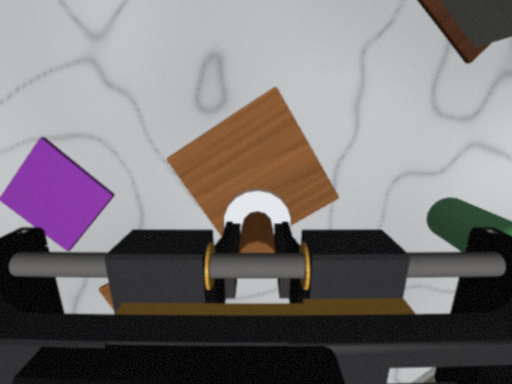

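View pics/scene7.png

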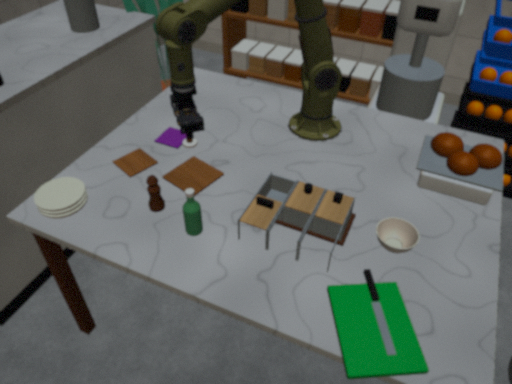

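```bash
python3 -m pendant '[{"rx":0,"ry":0,"rz":0,"tx":-1.5,"ty":-2.5,"tz":10,"jaw":15},{"rx":0,"ry":0,"rz":0,"tx":0,"ty":0,"tz":20,"jaw":15},{"rx":0,"ry":0,"rz":0,"tx":0,"ty":0,"tz":25,"jaw":15},{"rx":0,"ry":0,"rz":0,"tx":0,"ty":0,"tz":25,"jaw":15},{"rx":0,"ry":0,"rz":0,"tx":0,"ty":0,"tz":20,"jaw":15},{"rx":0,"ry":0,"rz":0,"tx":0,"ty":0,"tz":12,"jaw":15},{"rx":0,"ry":0,"rz":0,"tx":0,"ty":0,"tz":8,"jaw":15},{"rx":0,"ry":0,"rz":0,"tx":0,"ty":0,"tz":5,"jaw":15},{"rx":0,"ry":0,"rz":0,"tx":0,"ty":0,"tz":3,"jaw":15},{"rx":0,"ry":0,"rz":0,"tx":0,"ty":0,"tz":0,"jaw":15},{"rx":0,"ry":0,"rz":0,"tx":0,"ty":0,"tz":0,"jaw":15}]' 15
python3 - <<'E'
from h import *
for n in ['wrist','scene','top']: shot(n,n+'8')
E
```

```text
time_s: 12.58
tool_pos: [0.5138, -0.2943, 0.071]
tool_rot: [180.0, 0.1, 133.1]
force: [-0.3, -0.1, -0.7]
grip_width: 0.0215
```

```bash
python3 -c "
import cv2
a=cv2.imread('pics/scene8.png')[110:230,130:290]; cv2.imwrite('pics/s8c.png',cv2.resize(a,None,fx=4,fy=4,interpolation=2))"
```

```text
(no output)
```

View pics/s8c.png

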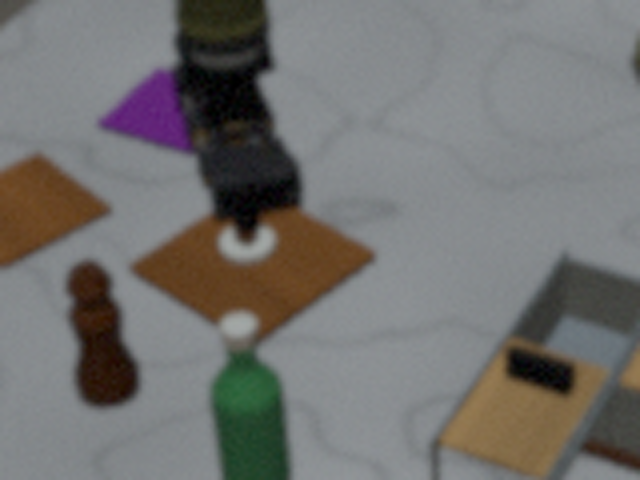

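View pics/wrist8.png

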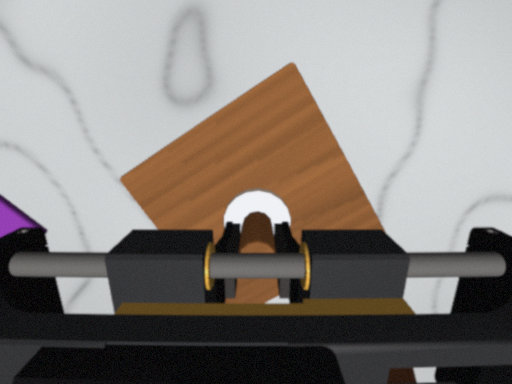

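The foot, at about (246,242) in the crop, is above the middle of the large board. I'll go down the last 11 mm slowly.

```bash
python3 -m pendant '[{"rx":0,"ry":0,"rz":0,"tx":0,"ty":0,"tz":3,"jaw":15},{"rx":0,"ry":0,"rz":0,"tx":0,"ty":0,"tz":3,"jaw":15},{"rx":0,"ry":0,"rz":0,"tx":0,"ty":0,"tz":2,"jaw":15},{"rx":0,"ry":0,"rz":0,"tx":0,"ty":0,"tz":1,"jaw":15},{"rx":0,"ry":0,"rz":0,"tx":0,"ty":0,"tz":1,"jaw":15},{"rx":0,"ry":0,"rz":0,"tx":0,"ty":0,"tz":0,"jaw":15},{"rx":0,"ry":0,"rz":0,"tx":0,"ty":0,"tz":0,"jaw":15}]' 15
```

```text
time_s: 13.32
tool_pos: [0.5132, -0.294, 0.06]
tool_rot: [180.0, -0.0, 133.1]
force: [1.3, 0.5, -0.6]
grip_width: 0.0214
```

```bash
python3 -m pendant '[{"rx":0,"ry":0,"rz":0,"tx":0,"ty":0,"tz":0.5,"jaw":15},{"rx":0,"ry":0,"rz":0,"tx":0,"ty":0,"tz":0,"jaw":15},{"rx":0,"ry":0,"rz":0,"tx":0,"ty":0,"tz":0,"jaw":15}]' 15
```

```text
time_s: 13.57
tool_pos: [0.5133, -0.294, 0.0596]
tool_rot: [180.0, 0.0, 133.1]
force: [0.6, 0.3, -0.2]
grip_width: 0.0216
```

```bash
python3 -m pendant '[{"rx":0,"ry":0,"rz":0,"tx":0,"ty":0,"tz":0.6,"jaw":15},{"rx":0,"ry":0,"rz":0,"tx":0,"ty":0,"tz":0,"jaw":15},{"rx":0,"ry":0,"rz":0,"tx":0,"ty":0,"tz":0,"jaw":15}]' 15
```

```text
time_s: 13.82
tool_pos: [0.5133, -0.2941, 0.0596]
tool_rot: [-180.0, 0.0, 133.1]
force: [-1.8, 0.8, 5.7]
grip_width: 0.0212
```

Contact: 5.7 N upward and no further descent. Release, first easing 0.5 mm.

```bash
python3 -m pendant '[{"rx":0,"ry":0,"rz":0,"tx":0,"ty":0,"tz":-0.5,"jaw":15},{"rx":0,"ry":0,"rz":0,"tx":0,"ty":0,"tz":0,"jaw":24},{"rx":0,"ry":0,"rz":0,"tx":0,"ty":0,"tz":0,"jaw":30},{"rx":0,"ry":0,"rz":0,"tx":0,"ty":0,"tz":0,"jaw":40},{"rx":0,"ry":0,"rz":0,"tx":0,"ty":0,"tz":0,"jaw":44},{"rx":0,"ry":0,"rz":0,"tx":0,"ty":0,"tz":0,"jaw":44},{"rx":0,"ry":0,"rz":0,"tx":0,"ty":0,"tz":-8,"jaw":44},{"rx":0,"ry":0,"rz":0,"tx":0,"ty":0,"tz":-15,"jaw":44},{"rx":0,"ry":0,"rz":0,"tx":0,"ty":0,"tz":-25,"jaw":44},{"rx":0,"ry":0,"rz":0,"tx":0,"ty":0,"tz":-35,"jaw":44},{"rx":0,"ry":0,"rz":0,"tx":0,"ty":0,"tz":-35,"jaw":44},{"rx":0,"ry":0,"rz":0,"tx":-20,"ty":-20,"tz":-20,"jaw":44},{"rx":0,"ry":0,"rz":0,"tx":-25,"ty":-25,"tz":0,"jaw":44},{"rx":0,"ry":0,"rz":0,"tx":-25,"ty":-25,"tz":0,"jaw":44},{"rx":0,"ry":0,"rz":0,"tx":0,"ty":0,"tz":0,"jaw":44},{"rx":0,"ry":0,"rz":0,"tx":0,"ty":0,"tz":0,"jaw":44}]' 15
python3 - <<'E'
from h import *
for n in ['scene','top','wrist']:
  c=shot(n,n+'9'); W=cloud(c); X,Y,Z=np.moveaxis(W,-1,0); g=c['img'].astype(int)
  b=(abs(X-.513)<.06)&(abs(Y+.293)<.06)
  rect(W,b&(Z>.064)&(Z<.084),n+' handle'); rect(W,b&(g.min(-1)>120)&(Z>.012)&(Z<.035),n+' foot')
  rect(W,(Z>.104)&(Z<.122)&(X>.6)&(X<.65)&(Y<.09)&(Y>-.01),n+' bar')
  rect(W,(Z>.106)&(Z<.122)&(X>.46)&(X<.54)&(Y>.11)&(Y<.17),n+' round')
  rect(W,(Z>.106)&(Z<.122)&(X>.46)&(X<.54)&(Y>.21)&(Y<.27),n+' square')
E
```

```text
time_s: 15.15
tool_pos: [0.5085, -0.3958, 0.1974]
tool_rot: [-180.0, -0.0, 132.8]
force: [0.1, 1.5, -0.0]
grip_width: 0.0441
scene handle 28 [array([ 514.9, -296.2]), array([21.3, 20.4]), np.float64(82.3)] z 0.0719 ctr [ 0.5173 -0.2948]
scene foot 62 [array([ 519.4, -291.8]), array([38.8, 43.6]), np.float64(34.4)] z 0.0214 ctr [ 0.5206 -0.2916]
scene bar 90 [array([624.3,  38.5]), array([54.6, 17.5]), np.float64(88.9)] z 0.1109 ctr [0.6252 0.0398]
scene round 48 [array([505.2, 137.7]), array([25. , 26.2]), np.float64(44.7)] z 0.1125 ctr [0.5066 0.1382]
scene square 57 [array([504.5, 237.1]), array([25.5, 28.8]), np.float64(87.4)] z 0.1121 ctr [0.5066 0.2371]
top handle 31 [array([ 511.8, -292.1]), array([17.8, 17.7]), np.float64(0.8)] z 0.0732 ctr [ 0.5123 -0.2918]
top foot 110 [array([ 514.5, -293.4]), array([48.9, 48.1]), np.float64(88.8)] z 0.0222 ctr [ 0.5136 -0.2918]
top bar 77 [array([620.8,  38.8]), array([52.2, 15.1]), np.float64(89.1)] z 0.1129 ctr [0.6203 0.0378]
top round 48 [array([502.4, 136.4]), array([24.3, 24.2]), np.float64(89.7)] z 0.1127 ctr [0.5015 0.137 ]
top square 52 [array([502., 236.]), array([25.7, 20.9]), np.float64(89.2)] z 0.1133 ctr [0.502  0.2361]
wrist handle 405 [array([ 513.1, -294.3]), array([20.7, 20.1]), np.float64(25.9)] z 0.0739 ctr [ 0.5126 -0.2947]
wrist foot 990 [array([ 514.1, -293.5]), array([50.5, 50.7]), np.float64(43.2)] z 0.0221 ctr [ 0.5096 -0.2964]
wrist bar none
wrist round none
wrist square none
```

View pics/scene9.png

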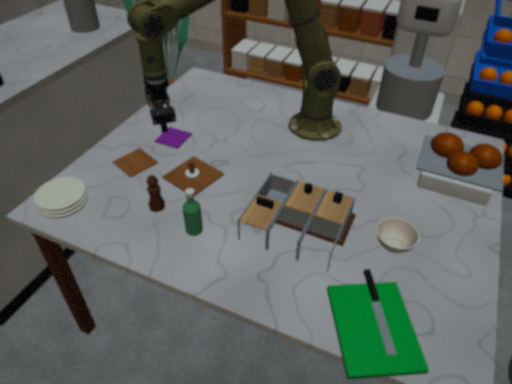

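View pics/top9.png

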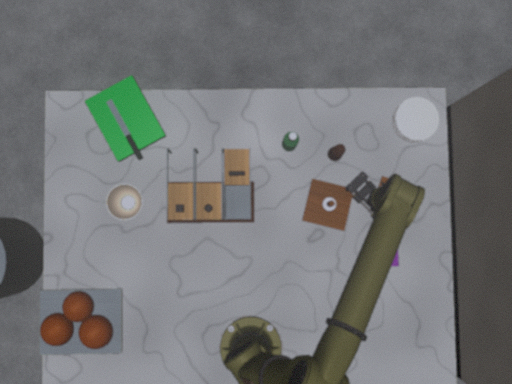

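The stamp stands upright at (330,204) in the top view, on the middle of the large board. The bar lid is open, and the other lids and the bystanders haven't moved.

```bash
python3 -c "
from cell import env
print(env.sign_off())"
```

```text
the job is handed in; nothing more can be done
None
```

The job is done and handed in at about 15.3 s. I slid the bar-grip lid open to its stop, lifted the stamp out by its handle and set it down upright in the middle of the larger wooden board. Touchdown force was about 6 N.

**Last checks**
- **Lid:** in the top camera the bar grip moved from x = 0.501 to 0.621 m, about 0.12 m. The lid would not move further when I pushed 2 mm more.
- **Other boxes:** the round and square knobs are where they started, within 1 mm.
- **Stamp:** it stands at about (0.513, −0.293), with the board centre at about (0.513, −0.292). The handle top reads 72–74 mm and the foot top 21–22 mm above the worktop, which fits an upright stamp on the 12 mm board.
- **Bystanders:** the oil bottle, bowl and mill look unmoved in the final scene and top pictures; I did not measure them again.
- **Gripper:** it ended about 10 cm to the side of the stamp and 0.2 m up, touching nothing.

The only disagreement was between cameras: the scene camera puts objects 2–6 mm further out in x than the top and wrist cameras. The board's wide margin covers that.

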